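# Clamp a sprung-lid box in the vise and hold its lid at the mark

### The arm

A 6-joint arm with a two-finger parallel gripper is mounted at the origin on the work surface. World frame = base frame: x ahead of the robot, y to its left, z up, the work surface at z = 0. Lengths are in m, angles in rad, forces in N, time in s.
With the tool pointing down it reaches from about 0.35 to 0.975 m from the base axis. Payload 4.9 kg.
Tool frame: the origin (TCP) lies at the very end of the fingers, on their centre line; the grasp point (between the pads) lies 19 mm behind it (pinch_z is the distance from the TCP to the grasp point, in m); z points along the fingers, y is the line along which they close (so a half turn about z gives the same grasp; the last joint's range is limited). The gripper opens to 85 mm and grips with 20 to 120 N. Pads are 22 mm wide; open, the fingers measure 114 mm over their backs; the gripper's body (76 mm by 85 mm) begins 54 mm behind the grasp point. The pads swing forward as they close: fully open they stand 13 mm farther back than shut.
Start: joints at [-1.415, 0.053, 1.613, -0, 1.476, -0.119], TCP at [0.17, -0.602, 0.231] pointing down, gripper open.
Joint ranges: [-3.01, 3.01], [-1.01, 2.22], [0.06, 2.58], [-1.02, 4.17], [0.09, 2.62], [-3.14, 3.14]. Speed limits (rad/s): [2.57, 2.57, 3.14, 3.14, 3.14, 3.14].

### API

Orientations are given as a unit quaternion [w, x, y, z].
In Python, from plant import * gives the robot as it stands. The module is installed in compiled form; this text tells all that it offers.
- The arm moves only by the tool play_rows, never from a script. Its arguments are lists of equal length, an entry for each row: "linear": the shift along the world's x, y, z in m, a list of three; "turn": the turn about the world's z in degrees. A call has 1 to 8 rows; each row shifts and turns the commanded pose from where the row before left it; what a row does not reach is not made up. A row lasts 1/8 s, in which the tool goes at most 62.5 mm and 10.7 degrees, less where a joint would pass 70% of its speed; a pose out of reach is approached as far as the arm can. A call is refused whole if a number of a shift passes 0.0625 or a number of a turn 10.7, either way. A call with a gripper value outside its range is refused whole. "hand" is the finger opening in m, from 0 to 0.0854, set as the call begins (left out, the last holds). The fingers move at their own pace and stop on an object; the grip force is fixed at half the most. Time passes only in rows, so rows that do not move let the fingers close. It gives the time, the measured TCP pose, the force, the opening and the grip force at its end, in the units of the state.
- state(): the state, without advancing time (a new reading comes with each control period).
- grab_frame(name): name is "scene" or "top" or "wrist"; returns the picture (420x560x3 uint8, red, green, blue); there is no depth.
- camera_info(name): a dict with "camera_matrix" (3x3 intrinsics, pixels), "origin" and "attitude" of the camera in the world; the wrist camera has in their place "mount" (4x4, takes a point from camera to tool coordinates, whose origin is the TCP and whose axes are the flange's). Camera axes: x right, y down, z forward; pixel columns grow to the right and rows downward; lengths in m; the calibration is good to about 2 mm. A picture is of the moment at which its call begins: read the wrist's pose just before it. camera_info takes no time and is no camera call.
- job_done(): hands the job in; it is judged then, once.
Trained networks look in the newest picture that a camera, given by its name, has taken for a name from the list of things; names that differ only in an ending like _2 or _b are one class to them, and where a whole thing is asked for, a point or a joint stands for the part that bears it (a point fixed in the world has none). Each returns a list of dicts, best first, with "p" (0 to 1); they miss things now and then, are a little off and sometimes report something else, mostly with a low value. They report only what shows in the picture. A call takes as long as a camera call.
- trace(camera, thing): "region" (420x560 bool, what is visible of it) and "location" ([column, row] in pixels, amid what is visible of it).
The state is a dict: "time": time; "joint_pos": joint angles; "joint_vel": joint speeds; "joint_efforts": joint torques, N m; "tool_pos": TCP position; "tool_rot": TCP orientation; "contact_force": force on the tool from outside, world axes, zero at the start; "ft_torque": the same for the moment, N m; "gripper_width": opening from 0.0 (shut) to 1.0 (fully open); "grasp_force": force on a finger pad.
Only numpy, scipy, OpenCV 4.12 (cv2) and the standard library are available. Lean on these libraries where they do the work, as an engineer would, in place of code of your own. Each camera call takes 0.05 s, during which the arm holds its last target. There are 200 camera calls.

### The job

Crank the bench vise shut, clockwise, until its moving jaw grips the grey switch box firmly (about a quarter turn after both jaws touch it), leaving the lid shut meanwhile. Then lift the box's sprung lid by its knob until it is in line with the red needle beside it, and keep holding it there with the fingers: the job finishes while still holding the lid, box firmly seated in the vise. Leave the other things on the bench alone.

Things in the scene. Friction and masses are not known exactly. Their poses are not given: they have to be found in the camera images.
- vise: Blue bench vise fixed to the table, base 130 (x) x 240 (y) mm. Origin under its middle on the table. The jaws close along its y axis: the fixed jaw's face is at y = +50 mm, the moving jaw comes from -y. Its bed, on which the box stands, is 70 mm above its origin, the jaws' tops 110 mm. The screw runs along y, 92 mm above the origin, with the crank at the -y end.
- crank_axis (a point): Fixed point on the axis of the vise's screw (vise x 0, y -192, z 92 mm), in the plane where the middle of the crank's red sleeve circles. Axes as the vise's.
- crank_grip (a point): Middle of the crank's red round sleeve: 16 mm in diameter, 52 mm long, lying parallel to the vise's y axis, spinning freely on its pin. It circles crank_axis at a radius of 35 mm; the steel crank arm is 42 mm from it towards the vise.
- vise_crank (a joint): Angle of the crank (rad). At 0 (and each full turn) the sleeve is straight above the screw; at angle q it is at x = 35 sin q, z = 35 cos q mm from crank_axis in the vise's axes. It grows when the crank is turned clockwise as seen from the crank's end (top of the circle towards the vise's +x), which closes the vise. It stays where it is left; turning takes about 6 N at the sleeve.
- vise_pad (a joint): How far the moving jaw's black rubber face is squashed (m): 0 untouched, 0.005 fully squashed, 15 N of clamping per mm.
- vise_jaw (a joint): Travel of the moving jaw towards the fixed jaw (m), 2.546 mm per rad of the crank (16 mm a turn). At 0 the jaws stand 100 mm apart; at 0.020 an 80 mm wide box is touched on both sides, beyond that the rubber face is squashed. The vise is firm on the box from about 0.022 (crank at 8.7 rad).
- box: Grey metal switch box, loose, standing on the vise's bed between the jaws: 110 (x) x 80 (y, between the jaws) x 58 mm high, 0.7 to 1.2 kg. Origin under its middle; x points away from the robot, towards the lid's hinge.
- box_lid (a joint): Opening angle of the box's sprung aluminium lid (rad): 0 shut, grows as its robot-side edge rises, 1.35 at most. The spring shuts it whenever it is let go: about 2.5 N at the knob when shut, 5 N at 0.9 rad.
- lid_knob (a point): Middle of the black cross-bar knob on the lid: a round bar 16 mm in diameter and 24 mm long lying along the box's y, on a stem 10 mm wide; 98 mm from the hinge along the lid (by its robot-side edge), 31 mm above the lid's underside (26 mm above its top face). It can be pinched by its two ends and then pivots between the fingers.
- lid_hinge (a point): Point on the lid's hinge axis, mid-width, at the box's rim: box x 55, y 0, z 58 mm. Axis along the box's y. It carries the lid's axes: x along the lid away from the knob, z out of the lid.
- box_mark (a joint): Angle at which the red needle beside the lid has been set (rad), about the lid's hinge axis and counted as the lid's opening: lid and needle are in line when the two readings are equal. Tight: it stays as set.
- mark_tip (a point): Tip of the red needle, 84 mm from the hinge axis, beside the lid at box y = +50 mm. Axes as the needle's: x along it towards the hinge.
- jug: Bystander: small steel jug with a handle, 84 mm across, 100 mm high, standing. Origin under its centre.
- cleaner: Bystander: white cleaner bottle, green cap, 64 mm across, 170 mm high, standing. Origin under its centre.
- grease: Bystander: yellow tin, 70 mm across, 70 mm high, standing. Origin under its centre.
- driver: Bystander: screwdriver with an orange handle, lying. Origin at its underside.
- spanner: Bystander: steel wrench, lying. Origin at its underside.
- parts_tray: Bystander: shallow blue two-part tray, 100 x 140 x 30 mm. Origin under its centre.
- gasket: Bystander: orange sealing ring, 72 mm across, 9 mm thick, lying flat. Origin under its centre.

How it is judged:
On the way, in this order (a step that is already met when the one before it is completed fails the run):
1. the box is clamped firmly, with the lid still shut (value of joint vise_pad above 0.001 m and value of joint box_lid below 0.12 rad and z of box in the frame of vise between 0.066 and 0.074 m and angle between box's own z axis and vertical below 0.06 rad and y of box in the frame of vise above 0.007 m), for 0.3 s.
2. the lid is lifted into line with the needle, box still clamped (value of joint vise_pad above 0.001 m and angle between the x axis of lid_hinge and the x axis of mark_tip, either way round below 0.1 rad), for 0.3 s.
At the end, for the whole second after the job is handed in: The lid stands in line with the red needle to within 0.10 rad (about 6 degrees) and still, carried by the fingers; the vise's rubber face is still squashed by over 1 mm (15 N) and the box sits level on the vise's bed against the fixed jaw (to within 4 mm in height, 3 mm across, 0.06 rad of tilt) (all of step 2 and contact force between the fingers and box above 0.5 N and velocity of joint box_lid between -0.1 and 0.1 rad/s and z of box in the frame of vise between 0.066 and 0.074 m and angle between box's own z axis and vertical below 0.06 rad and y of box in the frame of vise above 0.007 m); the arm keeps its last pose, push and grip.
It fails at once if another thing on the bench is pushed more than 40 mm (distance of any of jug, cleaner, grease, driver, spanner, parts_tray, gasket from where it was at the start of the episode above 0.04 m).
It also fails if it takes over 61 s, if anything falls off the work surface, if the arm or the gripper's body presses on something with over 40 N, if the wrist force passes 120 N, or if a joint passes its speed limit or range.

## Working session

There is one attempt and no reset: what is moved stays moved. The work goes in short steps, Python scripts to look and compute and a tool call to move; the robot and the scene stay as the last step left them, time stands still between calls to the robot, and variables do not carry over. Pictures are saved under pics/ and viewed, at most 10 in all, crops included, and the job is handed in when it is done.

Besides the shell and the picture viewer there is one more tool, called after "Call:" in YAML: its name, and indented under it one key for each argument. play_rows: Moves the arm, as the interface text tells. Its arguments: {"type":"object","properties":{"linear":{"type":"array","items":{"type":"array","items":{"type":"number"}}},"turn":{"type":"array","items":{"type":"number"}},"hand":{"type":"number"}},"required":["linear","turn"]}

```bash
mkdir -p pics; python3 - <<'E'
from plant import *
import cv2,numpy as np
s=state();print({k:np.round(v,3).tolist() for k,v in s.items()})
for n in("scene","top"):
    im=grab_frame(n);cv2.imwrite(f"pics/{n}0.png",im[:,:,::-1])
    ci=camera_info(n);print(n,{k:np.round(v,4).tolist() for k,v in ci.items()})
    for t in("vise","crank_grip","box","lid_knob","mark_tip"):
        r=trace(n,t);print(t,[(round(d["p"],2),np.round(d["location"]).tolist(),int(d["region"].sum())) for d in r[:2]])
print(camera_info("wrist"))
E
```

```text
{'time': 0.0, 'joint_pos': [-1.415, 0.053, 1.614, 0.0, 1.476, -0.119], 'joint_vel': [0.001, -0.001, 0.001, 0.0, -0.0, 0.0], 'joint_efforts': [0.003, -39.368, -37.017, 0.0, 0.007, 0.0], 'tool_pos': [0.17, -0.601, 0.23], 'tool_rot': [-0.001, 0.991, 0.137, -0.0], 'contact_force': [-0.059, 0.44, -0.237], 'ft_torque': [0.012, -0.086, -0.092], 'grasp_force': 0.0, 'gripper_width': 1.002}
scene {'camera_matrix': [[486.1789, 0.0, 285.5307], [0.0, 486.1789, 207.4505], [0.0, 0.0, 1.0]], 'origin': [1.5059, -0.1122, 1.0134], 'attitude': [-0.2968, 0.6932, 0.6047, -0.2564]}
vise []
crank_grip [(0.73, [229.0, 196.0], 199)]
box [(0.2, [230.0, 198.0], 142)]
lid_knob [(0.57, [296.0, 189.0], 898)]
mark_tip [(0.56, [316.0, 175.0], 5), (0.38, [277.0, 220.0], 3593)]
top {'camera_matrix': [[401.4525, 0.0, 277.3218], [0.0, 401.4525, 203.4167], [0.0, 0.0, 1.0]], 'origin': [0.3761, 0.0552, 1.3886], 'attitude': [0.0458, -0.6979, 0.7128, -0.0521]}
vise [(0.93, [296.0, 216.0], 1884)]
crank_grip [(0.45, [331.0, 212.0], 147)]
box [(0.77, [271.0, 208.0], 1098), (0.19, [168.0, 239.0], 467)]
lid_knob [(0.79, [274.0, 212.0], 853)]
mark_tip []
{'camera_matrix': array([[312.43237591,   0.        , 281.47563027],
       [  0.        , 312.43237591, 208.84424418],
       [  0.        ,   0.        ,   1.        ]]), 'mount': array([[ 3.53486863e-04, -9.57979080e-01, -2.86837861e-01,
         7.33830150e-02],
       [ 9.99999934e-01,  3.13931946e-04,  1.83889961e-04,
        -1.42086473e-04],
       [-8.61151676e-05, -2.86837907e-01,  9.57979127e-01,
        -1.42319882e-01],
       [ 0.00000000e+00,  0.00000000e+00,  0.00000000e+00,
         1.00000000e+00]])}
```

View pics/scene0.png

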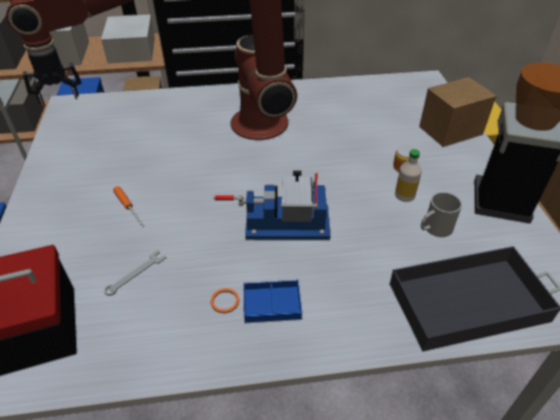

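View pics/top0.png

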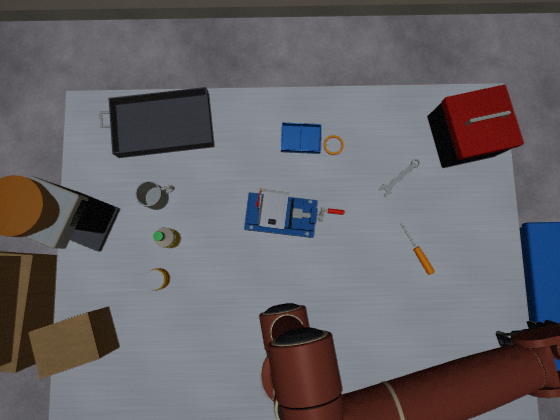

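Scene view: vise about (288,210), sleeve (225,197), knob (297,175), needle (316,187). Top view: vise about (281,213), sleeve (335,211), box (273,209), with nothing else near it. Next I'll locate these roughly.

```bash
cat > h.py <<'E'
import numpy as np,cv2
from scipy.spatial.transform import Rotation as R
from plant import *
def rot(q): return R.from_quat([q[1],q[2],q[3],q[0]])
def cam(n,s=None):
    c=camera_info(n);K=c["camera_matrix"]
    if n=="wrist":
        s=s or state();T=np.eye(4);T[:3,:3]=rot(s["tool_rot"]).as_matrix();T[:3,3]=s["tool_pos"];T=T@c["mount"]
        return K,T[:3,3],T[:3,:3]
    return K,np.array(c["origin"]),rot(c["attitude"]).as_matrix()
def ray(c,p):
    K,o,M=c;d=M@np.linalg.inv(K)@[p[0],p[1],1];return o,d/np.linalg.norm(d)
def atz(c,p,z):
    o,d=ray(c,p);return o+d*(z-o[2])/d[2]
def tri(*cp):
    A=np.zeros((3,3));b=np.zeros(3)
    for c,p in cp:
        o,d=ray(c,p);P=np.eye(3)-np.outer(d,d);A+=P;b+=P@o
    x=np.linalg.solve(A,b);return x,[round(float(np.linalg.norm(np.cross(d,x-o))),4) for o,d in(ray(c,p) for c,p in cp)]
def proj(c,X):
    K,o,M=c;v=K@(M.T@(np.asarray(X)-o));return v[:2]/v[2]
E
python3 - <<'E'
from h import *
s,t=cam("scene"),cam("top")
for n,a,b in(("sleeve",(225,197.5),(335,211.5)),("knob",(297,174),(264.5,208))):
    print(n,tri((s,a),(t,b)))
for p in((246,190),(318,202),(314,238),(246,229)):print(atz(t,p,.02).round(3))
r=trace("top","vise")
for d in r[:1]:
    m=d["region"].astype(np.uint8);print(cv2.minAreaRect(cv2.findNonZero(m)))
E
```

```text
sleeve (array([ 0.52316321, -0.13994513,  0.12011657]), [0.0014, 0.0014])
knob (array([0.52889008, 0.0692684 , 0.18466256]), [0.0124, 0.0124])
[0.616 0.148 0.02 ]
[ 0.569 -0.1    0.02 ]
[ 0.445 -0.081  0.02 ]
[0.481 0.149 0.02 ]
((294.84161376953125, 216.03941345214844), (98.72957611083984, 38.399078369140625), 6.581944942474365)
```

Call:
play_rows:
  linear:
    - [0.03,0.03,0.02]
    - [0.03,0.04,0.02]
    - [0.03,0.04,0.01]
    - [0.03,0.042,0]
    - [0.03,0.042,0]
    - [0.03,0.042,0]
    - [0.03,0.042,0]
    - [0.03,0.042,0]
  turn: [5.3,5.3,5.3,5.3,5.3,5.3,5.3,5.3]

```text
time: 1.65
tool_pos: [0.4104, -0.2801, 0.2816]
tool_rot: [0.0, 0.873, 0.487, 0.0]
contact_force: [0.7, 0.6, 0.3]
gripper_width: 1.005
grasp_force: 0.0
```

Call:
play_rows:
  linear:
    - [0.03,0.042,0]
    - [0.03,0.042,0]
    - [0.03,0.042,0]
    - [0.035,0.05,0]
    - [0,0,0]
    - [0,0,0]
  turn: [5.3,5.3,5.3,5.3,0,0]

```text
time: 2.4
tool_pos: [0.5345, -0.1055, 0.2812]
tool_rot: [0.0, 0.77, 0.639, -0.0]
contact_force: [1.1, -0.5, -0.8]
gripper_width: 1.003
grasp_force: 0.0
```

```bash
python3 - <<'E'
from h import *
s=state();print(s["time"],np.round(s["tool_pos"],3),np.round(s["tool_rot"],3),np.round(s["joint_pos"],2))
im=grab_frame("wrist");cv2.imwrite("pics/w1.png",im[:,:,::-1])
for t in("crank_grip","box","lid_knob","mark_tip"):
    r=trace("wrist",t);print(t,[(round(d["p"],2),np.round(d["location"]).tolist(),cv2.minAreaRect(cv2.findNonZero(d["region"].astype(np.uint8)))) for d in r[:2]])
E
```

```text
2.4 [ 0.534 -0.106  0.281] [ 0.     0.77   0.639 -0.   ] [-0.33 -0.16  1.74 -0.    1.57 -0.15]
crank_grip [(0.76, [274.0, 209.0], ((268.0966491699219, 215.51461791992188), (80.87216186523438, 39.440582275390625), 84.5596694946289)), (0.61, [240.0, 32.0], ((241.5, 31.5), (63.0, 135.0), 90.0))]
box [(0.64, [245.0, 32.0], ((245.0, 36.0), (72.0, 144.0), 90.0))]
lid_knob [(0.7, [249.0, 88.0], ((250.00291442871094, 85.05388641357422), (9.93144702911377, 100.5019302368164), 86.90594482421875)), (0.61, [242.0, 30.0], ((240.8724822998047, 30.165512084960938), (64.35452270507812, 135.97061157226562), 88.31531524658203))]
mark_tip [(0.63, [365.0, 317.0], ((368.1756591796875, 317.0540466308594), (55.45012664794922, 23.13327980041504), 35.53767776489258))]
```

View pics/w1.png

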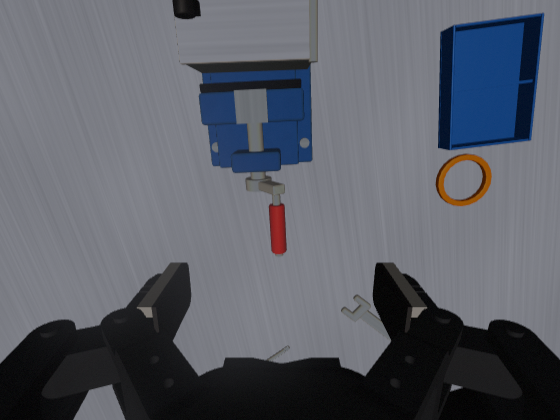

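Wrist view: sleeve runs (277,205) to (279,253), crank hub (258,182), vise base end corners (213,167) and (312,161). The moving jaw's black face is at row 88, with a gap to the box. The knob is at (185,8).

```bash
python3 - <<'E'
from h import *
s,t,w=cam("scene"),cam("top"),cam("wrist")
print("sleeve w+s",tri((s,(225,197.5)),(w,(278,229))))
print("sleeve w+t",tri((t,(335,211.5)),(w,(278,229))))
for z in(.09,.11,.12,.127):
    a,b=atz(w,(277,205),z),atz(w,(279,253),z);print(z,a.round(4),b.round(4),np.linalg.norm(a-b).round(4),np.degrees(np.arctan2(*(a-b)[:2])).round(1))
for p,z in(((213,167),.0),((312,161),.0),((213,167),.02),((312,161),.02),((257,182),.092)):print(p,z,atz(w,p,z).round(4))
print("knob w+t,w+s",tri((t,(264.5,208)),(w,(185,8))),tri((s,(297,174)),(w,(185,8))))
import cv2
a=cv2.imread("pics/scene0.png")[140:260,190:350];cv2.imwrite("pics/sc.png",cv2.resize(a,None,fx=5,fy=5,interpolation=cv2.INTER_CUBIC))
E
```

```text
sleeve w+s (array([ 0.52470848, -0.1409765 ,  0.12287099]), [0.0027, 0.0027])
sleeve w+t (array([ 0.52323205, -0.14116438,  0.12719098]), [0.0014, 0.0014])
0.09 [ 0.5255 -0.1276  0.09  ] [ 0.5167 -0.1851  0.09  ] 0.0582 8.7
0.11 [ 0.5268 -0.122   0.11  ] [ 0.5186 -0.1761  0.11  ] 0.0547 8.7
0.12 [ 0.5275 -0.1192  0.12  ] [ 0.5195 -0.1716  0.12  ] 0.053 8.7
0.127 [ 0.528  -0.1173  0.127 ] [ 0.5202 -0.1684  0.127 ] 0.0517 8.7
(213, 167) 0.0 [ 0.4442 -0.0836  0.    ]
(312, 161) 0.0 [ 0.5778 -0.1008  0.    ]
(213, 167) 0.02 [ 0.4491 -0.0813  0.02  ]
(312, 161) 0.02 [ 0.5764 -0.0976  0.02  ]
(257, 182) 0.092 [ 0.5093 -0.0976  0.092 ]
knob w+t,w+s (array([0.51370866, 0.06344761, 0.18584326]), [0.0245, 0.0245]) (array([0.48964527, 0.06013869, 0.15073988]), [0.0037, 0.0037])
```

View pics/sc.png

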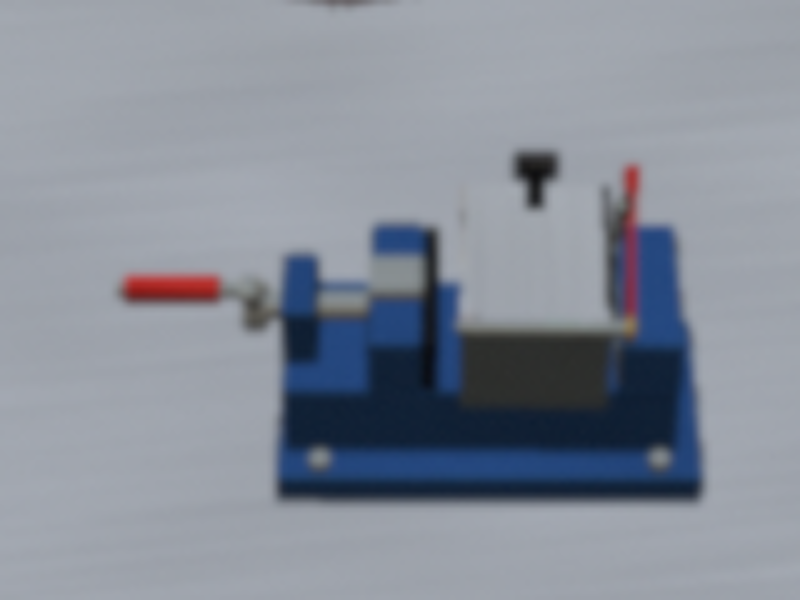

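Crop view: the base's far bottom corners are at scene pixels (246,239) and (330,239). There's a gap at the moving jaw and a smaller one at the fixed jaw. I'll check the vise frame with these.

```bash
python3 - <<'E'
from h import *
from scipy.optimize import least_squares
s,t,w=cam("scene"),cam("top"),cam("wrist")
for p in((246,239.2),(330,239.4)):print(atz(s,p,0).round(4))
for p in((246,192),(318,202),(314,238),(246,229)):print(atz(t,p,0.015).round(4))
# fit: x,y,yaw,q ; sleeve ends/mids
def W(v,P):
    c,n=np.cos(v[2]),np.sin(v[2]);return np.array([v[0]+c*P[0]-n*P[1],v[1]+n*P[0]+c*P[1],P[2]])
def obs(v):
    S=lambda y:(.035*np.sin(v[3]),y,.092+.035*np.cos(v[3]))
    return [(w,(277.5,205),S(-.166)),(w,(279,254),S(-.218)),(s,(215,197.5),S(-.218)),(s,(233.5,197.5),S(-.166)),
     (s,(246,239.2),(.065,-.12,0)),(s,(330,239.4),(.065,.12,0)),(w,(213,167),(-.065,-.12,.013)),(w,(312,161),(.065,-.12,.013))]
f=lambda v:np.concatenate([proj(c,W(v,P))-p for c,p,P in obs(v)])
r=least_squares(f,[.53,.03,-.14,.6],loss="soft_l1");print(r.x,f(r.x).reshape(-1,2).round(1))
print("axis",W(r.x,(0,-.192,.092)))
E
```

```text
[ 0.5732 -0.0919  0.    ]
[0.6057 0.1426 0.    ]
[0.6097 0.1484 0.015 ]
[ 0.5695 -0.1001  0.015 ]
[ 0.4456 -0.082   0.015 ]
[0.4813 0.1498 0.015 ]
[ 0.53068245  0.04477601 -0.13550004  0.57759469] [[ -0.3   3.3]
 [  1.    1.3]
 [ -3.1   0. ]
 [ -2.4   0. ]
 [  3.4   1.2]
 [  4.7   1. ]
 [ -1.2 -13. ]
 [ -0.4 -12.3]]
axis [ 0.50474598 -0.1454641   0.092     ]
```

Call:
play_rows:
  linear:
    - [-0.003,-0.011,-0.025]
    - [-0.003,-0.01,-0.025]
    - [-0.003,-0.01,-0.025]
    - [-0.002,-0.01,-0.025]
    - [0,0,0]
  turn: [0.7,0.7,0.7,0.7,0]

```text
time: 3.28
tool_pos: [0.5217, -0.147, 0.1789]
tool_rot: [-0.002, 0.755, 0.656, -0.001]
contact_force: [0.4, -0.1, -0.6]
gripper_width: 1.001
grasp_force: 0.0
```

```bash
python3 - <<'E'
from h import *
s=state();print(s["time"],np.round(s["tool_pos"],4),np.round(s["tool_rot"],3),np.degrees(2*np.arctan2(s["tool_rot"][2],s["tool_rot"][1])))
im=grab_frame("wrist");cv2.imwrite("pics/w2.png",im[:,:,::-1])
h=cv2.cvtColor(im,cv2.COLOR_RGB2HSV);m=(((h[...,0]<8)|(h[...,0]>172))&(h[...,1]>150)&(h[...,2]>60)).astype(np.uint8)
n,l,st,c=cv2.connectedComponentsWithStats(m)
for i in range(1,n):
    if st[i,4]>200:print(st[i],cv2.minAreaRect(cv2.findNonZero((l==i).astype(np.uint8))))
E
```

```text
3.275 [ 0.5217 -0.147   0.1789] [-0.002  0.755  0.656 -0.001] 81.99958862119712
[ 273  183   23   77 1651] ((284.0, 221.0), (76.0, 22.0), 90.0)
```

View pics/w2.png

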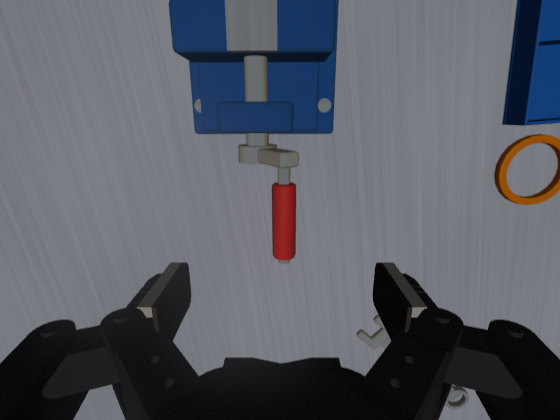

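Close wrist view: sleeve is upright in the image (yaw matches), from (284,183) to (284,259). Screw axis is at column 257 (hub at (258,152)).

```bash
python3 - <<'E'
from h import *
w=cam("wrist");s=cam("scene")
for z in(.11,.115,.12,.125):
    a,b=atz(w,(284.5,183.5),z),atz(w,(284.5,258.5),z);print(z,a.round(4),b.round(4),np.linalg.norm(a-b).round(4))
x=np.array([np.cos(-.1396),np.sin(-.1396)])
print("w2+scene",tri((s,(225,197.5)),(w,(284.3,219))))
for p,z in(((257,100),.092),((257.5,140),.092),((258,152),.097)):
    h=atz(w,p,z)
    print(h.round(4),"sleeve minus axis along vise x",[((atz(w,(284.3,219),zz)-h)[:2]@x).round(4) for zz in(.115,.12,.125)])
E
```

```text
0.11 [ 0.5289 -0.1196  0.11  ] [ 0.5212 -0.1762  0.11  ] 0.0572
0.115 [ 0.529  -0.1185  0.115 ] [ 0.5215 -0.1738  0.115 ] 0.0558
0.12 [ 0.5291 -0.1175  0.12  ] [ 0.5218 -0.1714  0.12  ] 0.0545
0.125 [ 0.5292 -0.1164  0.125 ] [ 0.522 -0.169  0.125] 0.0531
w2+scene (array([ 0.52610511, -0.13967978,  0.12317129]), [0.0013, 0.0013])
[ 0.5176 -0.0618  0.092 ] sleeve minus axis along vise x [np.float64(0.0192), np.float64(0.0191), np.float64(0.0191)]
[ 0.5135 -0.0889  0.092 ] sleeve minus axis along vise x [np.float64(0.0194), np.float64(0.0194), np.float64(0.0193)]
[ 0.513  -0.0969  0.097 ] sleeve minus axis along vise x [np.float64(0.0189), np.float64(0.0188), np.float64(0.0188)]
```

Call:
play_rows:
  linear:
    - [0.003,0,-0.025]
    - [0,0,-0.025]
    - [0,0,-0.0265]
    - [0,0,0]
    - [0,0,0]
  turn: [0,0,0,0,0]

```text
time: 3.95
tool_pos: [0.5278, -0.1469, 0.1069]
tool_rot: [0.001, 0.754, 0.657, 0.001]
contact_force: [0.7, 0.5, 1.5]
gripper_width: 1.003
grasp_force: 0.0
```

Call:
play_rows:
  linear:
    - [0,0,0]
    - [0,0,0]
    - [0,0,0]
    - [0,0,0]
    - [0,0,0]
    - [0,0,0]
  turn: [0,0,0,0,0,0]
  hand: 0.005

```text
time: 4.7
tool_pos: [0.5254, -0.1464, 0.1044]
tool_rot: [-0.001, 0.754, 0.657, -0.001]
contact_force: [-4.6, 0.4, 3.0]
gripper_width: 0.163
grasp_force: 58.4
```

```bash
python3 - <<'E'
import numpy as np
q=np.radians(np.arange(33,534,20));x=35*np.sin(q);z=35*np.cos(q)
for i in range(len(q)-1):print(int(round(np.degrees(q[i+1]))),[round((x[i+1]-x[i])*.9903/1e3,4),round(-(x[i+1]-x[i])*.1392/1e3,4),round((z[i+1]-z[i])/1e3,4)])
E
```

```text
53 [np.float64(0.0088), np.float64(-0.0012), np.float64(-0.0083)]
73 [np.float64(0.0055), np.float64(-0.0008), np.float64(-0.0108)]
93 [np.float64(0.0015), np.float64(-0.0002), np.float64(-0.0121)]
113 [np.float64(-0.0027), np.float64(0.0004), np.float64(-0.0118)]
133 [np.float64(-0.0066), np.float64(0.0009), np.float64(-0.0102)]
153 [np.float64(-0.0096), np.float64(0.0014), np.float64(-0.0073)]
173 [np.float64(-0.0115), np.float64(0.0016), np.float64(-0.0036)]
193 [np.float64(-0.012), np.float64(0.0017), np.float64(0.0006)]
213 [np.float64(-0.0111), np.float64(0.0016), np.float64(0.0047)]
233 [np.float64(-0.0088), np.float64(0.0012), np.float64(0.0083)]
253 [np.float64(-0.0055), np.float64(0.0008), np.float64(0.0108)]
273 [np.float64(-0.0015), np.float64(0.0002), np.float64(0.0121)]
293 [np.float64(0.0027), np.float64(-0.0004), np.float64(0.0118)]
313 [np.float64(0.0066), np.float64(-0.0009), np.float64(0.0102)]
333 [np.float64(0.0096), np.float64(-0.0014), np.float64(0.0073)]
353 [np.float64(0.0115), np.float64(-0.0016), np.float64(0.0036)]
373 [np.float64(0.012), np.float64(-0.0017), np.float64(-0.0006)]
393 [np.float64(0.0111), np.float64(-0.0016), np.float64(-0.0047)]
413 [np.float64(0.0088), np.float64(-0.0012), np.float64(-0.0083)]
433 [np.float64(0.0055), np.float64(-0.0008), np.float64(-0.0108)]
453 [np.float64(0.0015), np.float64(-0.0002), np.float64(-0.0121)]
473 [np.float64(-0.0027), np.float64(0.0004), np.float64(-0.0118)]
493 [np.float64(-0.0066), np.float64(0.0009), np.float64(-0.0102)]
513 [np.float64(-0.0096), np.float64(0.0014), np.float64(-0.0073)]
533 [np.float64(-0.0115), np.float64(0.0016), np.float64(-0.0036)]
```

Call:
play_rows:
  linear:
    - [0.0088,-0.0012,-0.0083]
    - [0.0055,-0.0008,-0.0108]
    - [0.0015,-0.0002,-0.0121]
    - [0,0,0]
    - [0,0,0]
  turn: [0,0,0,0,0]

```text
time: 5.32
tool_pos: [0.5385, -0.1481, 0.0708]
tool_rot: [-0.004, 0.754, 0.657, -0.003]
contact_force: [-8.9, -0.7, -2.1]
gripper_width: 0.164
grasp_force: 58.5
```

Call:
play_rows:
  linear:
    - [-0.0042,0.0004,-0.0118]
    - [-0.0066,0.0009,-0.0102]
    - [-0.0096,0.0014,-0.0073]
    - [-0.0115,0.0016,-0.0036]
    - [-0.012,0.0017,0.0006]
    - [0,0,0]
  turn: [0,0,0,0,0,0]

```text
time: 6.08
tool_pos: [0.4994, -0.1429, 0.0421]
tool_rot: [0.001, 0.754, 0.657, 0.001]
contact_force: [3.0, 0.9, 0.8]
gripper_width: 0.164
grasp_force: 59.4
```

Forces are low, so I'll carry on around.

Call:
play_rows:
  linear:
    - [-0.0111,0.0016,0.0047]
    - [-0.0088,0.0012,0.0083]
    - [-0.0055,0.0008,0.0108]
    - [-0.0015,0.0002,0.0121]
    - [0.0027,-0.0004,0.0118]
    - [0.0066,-0.0009,0.0102]
    - [0.0096,-0.0014,0.0073]
    - [0,0,0]
  turn: [0,0,0,0,0,0,0,0]

```text
time: 7.08
tool_pos: [0.4901, -0.1417, 0.1084]
tool_rot: [-0.001, 0.754, 0.657, -0.001]
contact_force: [-7.1, -0.9, 4.0]
gripper_width: 0.165
grasp_force: 60.2
```

Call:
play_rows:
  linear:
    - [0.0115,-0.0016,0.0036]
    - [0.012,-0.0017,-0.0006]
    - [0.0111,-0.0016,-0.0047]
    - [0.0088,-0.0012,-0.0083]
    - [0.0055,-0.0008,-0.0108]
    - [0.0015,-0.0002,-0.0121]
    - [0,0,0]
  turn: [0,0,0,0,0,0,0]

```text
time: 7.95
tool_pos: [0.5388, -0.1481, 0.0733]
tool_rot: [-0.003, 0.754, 0.657, -0.002]
contact_force: [-7.0, -0.5, -2.5]
gripper_width: 0.162
grasp_force: 59.6
```

```bash
python3 - <<'E'
from h import *
im=grab_frame("wrist");a=im[0:300,100:480];b=grab_frame("scene")[140:260,190:350]
a=cv2.resize(a,(760,600));b=cv2.resize(b,(800,600),interpolation=cv2.INTER_CUBIC)
o=np.hstack([cv2.resize(a,(400,316)),cv2.resize(b,(400,316),interpolation=cv2.INTER_AREA)])
cv2.imwrite("pics/m3.png",o[:,:,::-1])
E
```

```text
(no output)
```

View pics/m3.png

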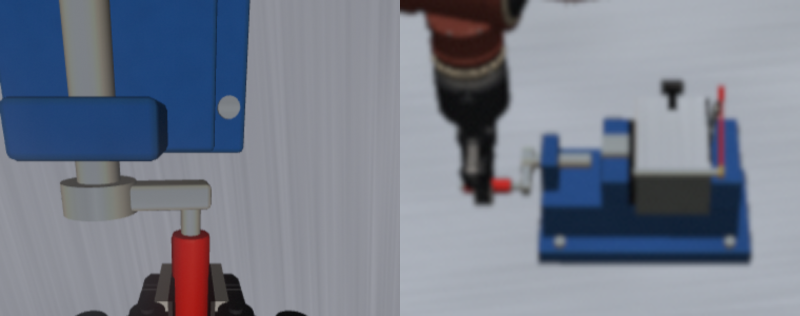

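At crank ≈ 450° the pad has reached the box and the lid is shut. One more quarter turn will clamp it.

Call:
play_rows:
  linear:
    - [-0.0027,0.0004,-0.0118]
    - [-0.0066,0.0009,-0.0102]
    - [-0.0096,0.0014,-0.0073]
    - [-0.0115,0.0016,-0.0036]
    - [0,0,0]
    - [0,0,0]
  turn: [0,0,0,0,0,0]

```text
time: 8.8
tool_pos: [0.5145, -0.145, 0.0437]
tool_rot: [0.004, 0.754, 0.657, 0.003]
contact_force: [8.1, -0.6, -4.8]
gripper_width: 0.162
grasp_force: 59.6
```

Call:
play_rows:
  linear:
    - [0,0,0]
    - [0,0,0]
    - [0,0,0]
    - [0,0,0.03]
    - [0,0,0.05]
    - [0,0,0.05]
    - [0,0,0.05]
    - [0,0,0.05]
  turn: [0,0,0,0,0,0,0,0]
  hand: 0.05

```text
time: 9.8
tool_pos: [0.5101, -0.1442, 0.2724]
tool_rot: [-0.0, 0.754, 0.657, 0.0]
contact_force: [0.7, -0.4, 0.3]
gripper_width: 0.586
grasp_force: 0.0
```

Call:
play_rows:
  linear:
    - [-0.002,0.026,0]
    - [-0.002,0.026,0]
    - [-0.002,0.026,0]
    - [-0.002,0.026,0]
    - [-0.003,0.027,0]
    - [-0.003,0.027,0]
    - [-0.003,0.027,0]
    - [-0.003,0.026,0]
  turn: [10,10,10,10,10,10,10,10]

```text
time: 10.8
tool_pos: [0.4901, 0.0675, 0.2706]
tool_rot: [-0.0, 0.152, 0.988, 0.0]
contact_force: [0.7, 0.4, 1.0]
gripper_width: 0.585
grasp_force: 0.0
```

Call:
play_rows:
  linear:
    - [0,0,0]
    - [0,0,0]
    - [0,0,0]
  turn: [10,0,0]

```text
time: 11.18
tool_pos: [0.4904, 0.0664, 0.2707]
tool_rot: [-0.0, 0.07, 0.998, -0.0]
contact_force: [-0.6, -0.2, -0.3]
gripper_width: 0.585
grasp_force: 0.0
```

```bash
python3 - <<'E'
from h import *
s=state();print(s["time"],np.round(s["tool_pos"],4),np.round(s["tool_rot"],3),np.degrees(2*np.arctan2(s["tool_rot"][2],s["tool_rot"][1])),np.round(s["joint_pos"],2))
im=grab_frame("wrist");cv2.imwrite("pics/w4.png",im[:,:,::-1])
for t in("lid_knob","mark_tip","box"):
    r=trace("wrist",t);print(t,[(round(d["p"],2),np.round(d["location"]).tolist(),cv2.boundingRect(cv2.findNonZero(d["region"].astype(np.uint8)))) for d in r[:2]])
E
```

```text
11.175 [0.4904 0.0664 0.2707] [-0.     0.07   0.998 -0.   ] 171.98422675657403 [-0.02 -0.29  1.86  0.    1.57 -1.45]
lid_knob [(0.95, [282.0, 231.0], (238, 182, 89, 109)), (0.67, [122.0, 226.0], (88, 213, 56, 26))]
mark_tip [(0.58, [332.0, 292.0], (328, 284, 5, 14))]
box [(0.8, [282.0, 235.0], (237, 174, 99, 132))]
```

View pics/w4.png

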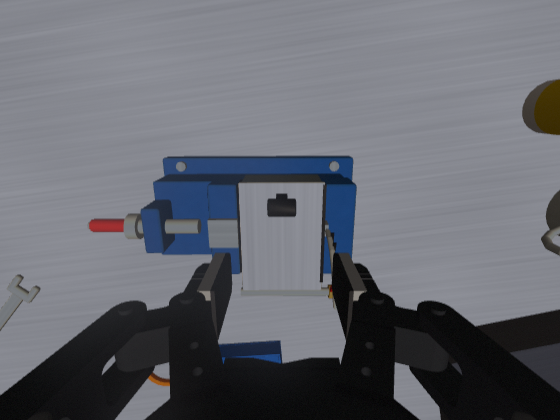

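Wrist view: knob at (282,207), lid shut, box gripped between the jaws, hinge edge at row 290. The needle is mostly behind the right finger, so I'll shift the camera to see it.

Call:
play_rows:
  linear:
    - [0.02,0.018,0.01]
    - [0.02,0.018,0.01]
    - [0.01,0.01,0.01]
    - [0,0,0]
    - [0,0,0]
  turn: [0,0,0,0,0]

```text
time: 12.0
tool_pos: [0.5401, 0.1122, 0.3002]
tool_rot: [-0.0, 0.069, 0.998, -0.0]
contact_force: [-0.3, 0.4, 0.2]
gripper_width: 0.581
grasp_force: 0.0
```

```bash
python3 - <<'E'
from h import *
s=state();print(s["time"],np.round(s["tool_pos"],4))
im=grab_frame("wrist");sc=grab_frame("scene")
a=cv2.resize(im[100:340,180:420],(480,480),interpolation=cv2.INTER_CUBIC)
b=cv2.resize(sc[160:220,285:325],(320,480),interpolation=cv2.INTER_CUBIC)
cv2.imwrite("pics/m5.png",np.hstack([a,b])[:,:,::-1])
def red(im):
    h=cv2.cvtColor(im,cv2.COLOR_RGB2HSV);m=(((h[...,0]<8)|(h[...,0]>172))&(h[...,1]>130)&(h[...,2]>60)).astype(np.uint8)
    n,l,st,c=cv2.connectedComponentsWithStats(m);print([(st[i].tolist(),c[i].round(1).tolist()) for i in range(1,n) if st[i,4]>8 ])
red(im);red(sc)
E
```

```text
12.0 [0.5401 0.1122 0.3002]
[([55, 180, 30, 11, 308], [69.3, 185.0]), ([274, 202, 10, 39, 231], [278.9, 217.4])]
[([295, 0, 65, 35, 1299], [330.2, 18.4]), ([271, 41, 25, 24, 401], [283.6, 53.6]), ([313, 48, 31, 9, 163], [329.5, 52.1]), ([238, 50, 10, 18, 82], [242.2, 61.1]), ([303, 54, 8, 8, 54], [306.5, 57.0]), ([310, 62, 32, 9, 56], [326.8, 67.6]), ([232, 112, 55, 26, 605], [259.4, 127.8]), ([218, 210, 17, 4, 68], [226.0, 211.5]), ([0, 246, 58, 91, 4207], [28.3, 291.2])]
```

View pics/m5.png

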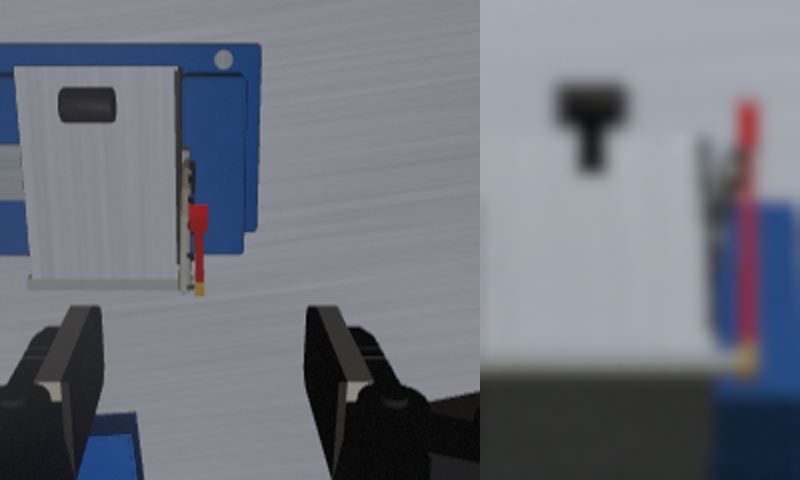

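Wrist: needle pivot (279.5,245), tip (279,202.5), knob bar centre (223.5,152). Scene: pivot (318,205), tip (318.5,173), knob (299,173).

```bash
python3 - <<'E'
from h import *
from scipy.optimize import least_squares
w,s=cam("wrist"),cam("scene")
yaw=-np.radians(8);xh=np.array([np.cos(yaw),np.sin(yaw),0]);yh=np.array([-np.sin(yaw),np.cos(yaw),0]);zh=np.array([0,0,1.])
piv,tip,kn=[tri((w,a),(s,b)) for a,b in(((279.5,243),(318.1,205)),((279.2,203.5),(318.5,173.3)),((223.5,152),(299,173)))]
print(piv,tip,kn)
d=tip[0]-piv[0];print("len",np.linalg.norm(d),"theta",np.arctan2(d[2],-d@xh))
print("knob rel",[((kn[0]-piv[0])@e).round(4) for e in(xh,yh,zh)])
# model fit: hinge H, theta
def f(v,full=False):
    H=v[:3];t=v[3];P=lambda r,h,y:H+xh*(-r*np.cos(t)+0*h)+yh*y+zh*(r*np.sin(t))
    K=H-.098*xh+.031*zh
    o=[(w,(279.2,203.5),P(.084,0,.05)),(s,(318.5,173.3),P(.084,0,.05)),(w,(279.5,243),P(0,0,.05)),(s,(318.1,205),P(0,0,.05)),(w,(223.5,152),K),(s,(299,173),K)]
    return np.concatenate([proj(c,X)-p for c,p,X in o]+[[(H[2]-.128)/.0015]])
r=least_squares(f,[.59,.06,.128,.8]);print(r.x.round(4),r.fun.round(1),"knob",(r.x[:3]-.098*xh+.031*zh).round(4))
print("theta sd",np.sqrt(np.linalg.inv(r.jac.T@r.jac)[3,3]))
r=least_squares(lambda v:np.r_[f(v)[:2],f(v)[4:]],[.59,.06,.128,.8]);print(r.x.round(4),r.fun.round(1),"knob",(r.x[:3]-.098*xh+.031*zh).round(4))
E
```

```text
(array([0.59787495, 0.10275402, 0.13144555]), [0.0006, 0.0006]) (array([0.53809104, 0.11168552, 0.18957739]), [0.001, 0.001]) (array([0.49235234, 0.06738387, 0.15810123]), [0.0012, 0.0012])
len 0.08386416967492333 theta 0.7658918598603968
knob rel [np.float64(-0.0996), np.float64(-0.0497), np.float64(0.0267)]
[0.5899 0.053  0.1292 0.7871] [ 0.2  0.  -0.7  0.3  0.2 -1.6 -0.4  0.4  0.2  1.2 -0.6 -0.5  0.8] knob [0.4929 0.0667 0.1602]
theta sd 0.014692210317769872
[0.59   0.0529 0.129  0.7865] [ 0.1  0.   0.1 -1.6 -0.4  0.4  0.2  1.2 -0.7 -0.5  0.7] knob [0.4929 0.0666 0.16  ]
```

Needle angle is 0.78 rad and the knob is at (0.493, 0.067, 0.159). Going to it now.

Call:
play_rows:
  linear:
    - [-0.012,-0.011,-0.02]
    - [-0.012,-0.011,-0.02]
    - [-0.012,-0.012,-0.02]
    - [-0.0113,-0.0115,-0.02]
    - [0,0,-0.02]
    - [0,0,-0.02]
    - [0,0,0]
    - [0,0,0]
  turn: [0,0,0,0,0,0,0,0]
  hand: 0.05

```text
time: 13.1
tool_pos: [0.4938, 0.0673, 0.1812]
tool_rot: [0.0, 0.068, 0.998, 0.0]
contact_force: [0.2, 0.1, 0.4]
gripper_width: 0.584
grasp_force: 0.0
```

Call:
play_rows:
  linear:
    - [0,0,-0.015]
    - [0,0,-0.015]
    - [0,0,-0.007]
    - [0,0,0]
    - [0,0,0]
  turn: [0,0,0,0,0]

```text
time: 13.72
tool_pos: [0.4935, 0.067, 0.144]
tool_rot: [0.0, 0.069, 0.998, 0.0]
contact_force: [0.4, 0.4, 0.7]
gripper_width: 0.583
grasp_force: 0.0
```

```bash
python3 - <<'E'
from h import *
w=cam("wrist");im=grab_frame("wrist")
cv2.imwrite("pics/w6.png",cv2.resize(im[120:400,140:420],(600,600))[:,:,::-1])
print(state()["tool_pos"],proj(w,(.4928,.0667,.159)))
E
```

```text
[0.49358244 0.06705822 0.14425178] [280.04021313 280.55542635]
```

View pics/w6.png

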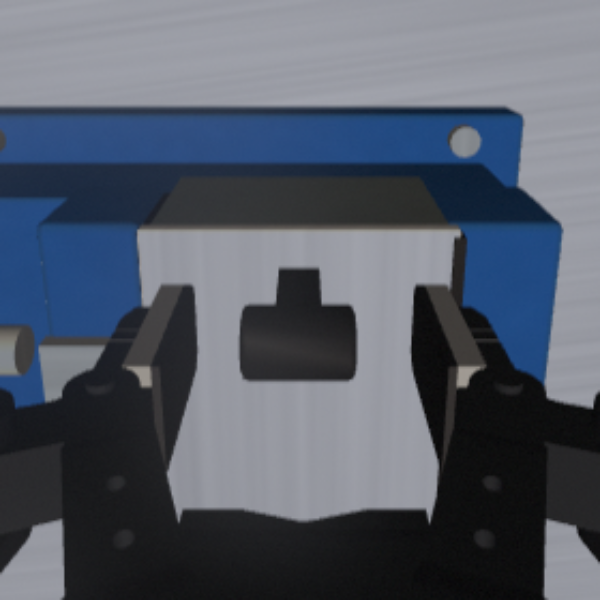

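The knob (crop (298,343)) sits midway between the pads, so I'll close on it.

Call:
play_rows:
  linear:
    - [0,0,-0.002]
    - [0,0,0]
    - [0,0,0]
    - [0,0,0]
    - [0,0,0]
  turn: [0,0,0,0,0]
  hand: 0.01

```text
time: 14.4
tool_pos: [0.4932, 0.066, 0.1421]
tool_rot: [-0.0, 0.069, 0.998, -0.001]
contact_force: [-2.0, -5.0, 2.8]
gripper_width: 0.264
grasp_force: 58.7
```

```bash
python3 - <<'E'
import numpy as np
t=np.linspace(0,.78,9)+.3063;x=-102.8*np.cos(t);z=102.8*np.sin(t)
for a,b in zip(np.diff(x),np.diff(z)):print([round(a*.99,1),round(-a*.139,1),round(b,1)])
E
```

```text
[np.float64(3.4), np.float64(-0.5), np.float64(9.4)]
[np.float64(4.3), np.float64(-0.6), np.float64(9.0)]
[np.float64(5.2), np.float64(-0.7), np.float64(8.5)]
[np.float64(6.0), np.float64(-0.8), np.float64(8.0)]
[np.float64(6.7), np.float64(-0.9), np.float64(7.4)]
[np.float64(7.4), np.float64(-1.0), np.float64(6.7)]
[np.float64(8.0), np.float64(-1.1), np.float64(5.9)]
[np.float64(8.5), np.float64(-1.2), np.float64(5.1)]
```

Call:
play_rows:
  linear:
    - [0.0034,-0.0005,0.0094]
    - [0.0043,-0.0006,0.009]
    - [0.0052,-0.0007,0.0085]
    - [0.006,-0.0008,0.008]
    - [0,0,0]
  turn: [0,0,0,0,0]

```text
time: 15.02
tool_pos: [0.5108, 0.0635, 0.175]
tool_rot: [-0.002, 0.069, 0.998, -0.001]
contact_force: [-1.4, -5.6, -7.7]
gripper_width: 0.262
grasp_force: 59.3
```

Call:
play_rows:
  linear:
    - [0.0067,-0.0009,0.0074]
    - [0.0074,-0.001,0.0067]
    - [0.008,-0.0011,0.0059]
    - [0.0085,-0.0012,0.0051]
    - [0,0,0]
    - [0,0,0]
    - [0,0,0]
    - [0,0,0]
  turn: [0,0,0,0,0,0,0,0]

```text
time: 16.02
tool_pos: [0.54, 0.0595, 0.1992]
tool_rot: [-0.004, 0.069, 0.998, -0.001]
contact_force: [-4.7, -5.2, -7.0]
gripper_width: 0.264
grasp_force: 59.8
```

```bash
python3 - <<'E'
from h import *
st=state();P=st["tool_pos"];print(st["time"],np.round(P,4),np.round(st["contact_force"],1))
yaw=-np.radians(8);xh=np.array([np.cos(yaw),np.sin(yaw),0]);H=np.array([.59,.053,.1285])
for P in (np.array([.4932,.066,.1421]),np.array(P)):
    k=P+[0,0,.0175]-H;print("r",np.hypot(k@xh,k[2]),"lid",np.arctan2(k[2],-k@xh)-.3063)
sc=grab_frame("scene");im=grab_frame("wrist")
b=cv2.resize(sc[140:220,270:350],(480,480),interpolation=cv2.INTER_CUBIC);a=cv2.resize(im[100:400,200:400],(320,480))
cv2.imwrite("pics/m7.png",np.hstack([b,a])[:,:,::-1])
E
```

```text
16.025 [0.54   0.0595 0.1992] [-4.7 -5.2 -7. ]
r 0.10249922844650027 lid 0.0019765848024209665
r 0.10159726144042901 lid 0.7447780844583807
```

View pics/m7.png

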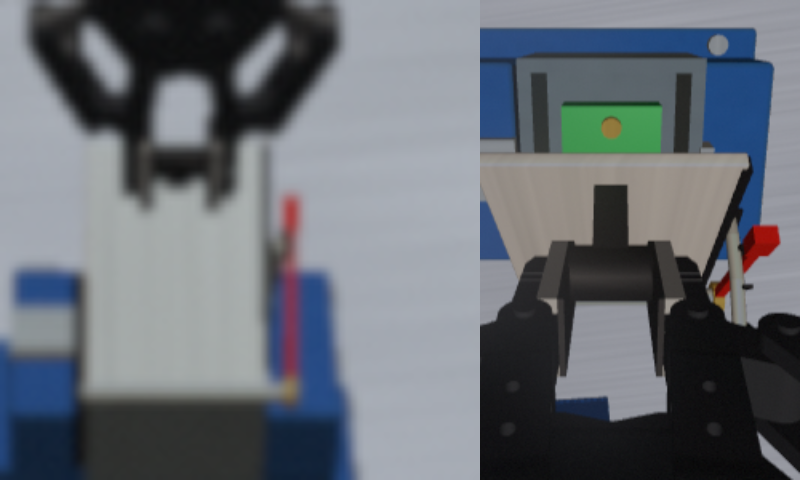

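Scene: lid free edge at row 163, needle tip at (318.5,173), fingers still on the knob. Wrist: lid edge corner at about (369,199), needle tip about (378,249). I'll check the angles numerically.

```bash
python3 - <<'E'
from h import *
w,s=cam("wrist"),cam("scene")
yaw=-np.radians(8);xh=np.array([np.cos(yaw),np.sin(yaw),0]);yh=np.array([-np.sin(yaw),np.cos(yaw),0]);zh=np.array([0,0,1.]);H=np.array([.59,.053,.1287])
P=lambda t,r,h,y:H-xh*(r*np.cos(t)-h*-np.sin(t)*-1)+yh*y+zh*(r*np.sin(t)+h*np.cos(t)) if 0 else H+xh*(-r*np.cos(t)+h*np.sin(t))+yh*y+zh*(r*np.sin(t)+h*np.cos(t))
for t in(.65,.7,.75,.8,.85):
    print(t,"needle tip w",proj(w,P(t,.084,0,.05)).round(1),"s",proj(s,P(t,.084,0,.05)).round(1),"| lid edge top r.110 w",proj(w,P(t,.11,.005,.04)).round(1),"bot",proj(w,P(t,.11,0,.04)).round(1),"s",proj(s,P(t,.11,.005,0)).round(1))
E
```

```text
0.65 needle tip w [373.2 223.4] s [317.5 174.4] | lid edge top r.110 w [366.8 201.5] bot [365.2 193.3] s [298.8 164.4]
0.7 needle tip w [374.5 229.9] s [317.6 174.1] | lid edge top r.110 w [368.5 211.3] bot [366.9 202.5] s [298.8 164. ]
0.75 needle tip w [375.7 236.9] s [317.7 173.9] | lid edge top r.110 w [370.2 221.9] bot [368.6 212.4] s [298.9 163.8]
0.8 needle tip w [376.8 244.2] s [317.8 173.7] | lid edge top r.110 w [371.7 233.2] bot [370.2 223. ] s [299.  163.6]
0.85 needle tip w [377.9 251.8] s [317.9 173.6] | lid edge top r.110 w [373.1 245. ] bot [371.7 234.3] s [299.  163.6]
```

```bash
python3 - <<'E'
from h import *
yaw=-np.radians(8);xh=np.array([np.cos(yaw),np.sin(yaw),0]);yh=np.array([-np.sin(yaw),np.cos(yaw),0]);zh=np.array([0,0,1.]);H=np.array([.59,.053,.1287])
P=lambda t,r,h,y:H+xh*(-r*np.cos(t)+h*np.sin(t))+yh*y+zh*(r*np.sin(t)+h*np.cos(t))
s6=dict(tool_pos=[.49358,.06706,.14425],tool_rot=[0,.069,.9976,0]);c6=cam("wrist",s6)
s4=dict(tool_pos=[.4904,.0664,.2707],tool_rot=[0,.0698,.99756,0]);c4=cam("wrist",s4)
for r in(.106,.11,.114):print(r,"w6 top-edge row (seen ~227)",proj(c6,P(0,r,.005,.03)).round(1),"w4 (seen ~182)",proj(c4,P(0,r,.005,.0)).round(1))
w=cam("wrist");im=grab_frame("wrist");h=cv2.cvtColor(im,cv2.COLOR_RGB2HSV)
m=(((h[...,0]<8)|(h[...,0]>172))&(h[...,1]>130)&(h[...,2]>60)).astype(np.uint8)
n,l,st,c=cv2.connectedComponentsWithStats(m)
for i in range(1,n):
    if st[i,4]>20 and st[i,0]>250:
        hull=cv2.convexHull(cv2.findNonZero((l==i).astype(np.uint8)));print(st[i],cv2.approxPolyDP(hull,2,True).reshape(-1,2).tolist())
g=cv2.cvtColor(im,cv2.COLOR_RGB2GRAY)
for x in(320,340,355):print(x,list(zip(range(188,216,2),g[188:216:2,x].tolist())))
for r in(.108,.11,.112):
  for t in(.66,.7,.74,.78):print(r,t,proj(w,P(t,r,.005,.02)).round(1),proj(w,P(t,r,0,.02)).round(1))
E
```

```text
0.106 w6 top-edge row (seen ~227) [336.9 242.7] w4 (seen ~182) [281.8 191.7]
0.11 w6 top-edge row (seen ~227) [337.3 235.6] w4 (seen ~182) [281.8 187.4]
0.114 w6 top-edge row (seen ~227) [337.7 228.4] w4 (seen ~182) [281.8 183.1]
[364 241  23  29 416] [[385, 241], [386, 252], [365, 269], [365, 249], [369, 243]]
[347 270  10  15  88] [[347, 284], [348, 278], [355, 270], [356, 280], [352, 284]]
320 [(188, 98), (190, 97), (192, 97), (194, 98), (196, 134), (198, 149), (200, 151), (202, 155), (204, 150), (206, 148), (208, 148), (210, 148), (212, 147), (214, 147)]
340 [(188, 64), (190, 60), (192, 102), (194, 132), (196, 133), (198, 148), (200, 151), (202, 155), (204, 149), (206, 147), (208, 147), (210, 147), (212, 147), (214, 146)]
355 [(188, 66), (190, 66), (192, 66), (194, 66), (196, 133), (198, 148), (200, 148), (202, 152), (204, 148), (206, 146), (208, 146), (210, 147), (212, 147), (214, 147)]
0.108 0.66 [324.2 205.8] [323.4 197.5]
0.108 0.7 [324.9 213.5] [324.1 204.7]
0.108 0.74 [325.5 221.7] [324.7 212.4]
0.108 0.78 [326.  230.3] [325.3 220.5]
0.11 0.66 [324.7 203.2] [323.9 194.9]
0.11 0.7 [325.4 211.2] [324.6 202.3]
0.11 0.74 [326.  219.6] [325.2 210.2]
0.11 0.78 [326.6 228.4] [325.9 218.5]
0.112 0.66 [325.2 200.7] [324.4 192.3]
0.112 0.7 [325.9 208.8] [325.1 199.9]
0.112 0.74 [326.5 217.4] [325.8 208. ]
0.112 0.78 [327.2 226.5] [326.4 216.5]
```

The lid edge reads about 0.69 and the needle about 0.79, because the knob slid a few mm in the pads. I'll raise the lid a little more.

Call:
play_rows:
  linear:
    - [0.0042,-0.0006,0.0025]
    - [0.0042,-0.0006,0.0024]
    - [0,0,0]
    - [0,0,0]
  turn: [0,0,0,0]

```text
time: 16.68
tool_pos: [0.5482, 0.0584, 0.2034]
tool_rot: [-0.005, 0.069, 0.998, -0.001]
contact_force: [-4.8, -6.0, -7.7]
gripper_width: 0.264
grasp_force: 59.2
```

```bash
cat > chk.py <<'E'
from h import *
from scipy.optimize import brentq
yaw=-np.radians(8);xh=np.array([np.cos(yaw),np.sin(yaw),0]);yh=np.array([-np.sin(yaw),np.cos(yaw),0]);zh=np.array([0,0,1.]);H=np.array([.59,.053,.1287])
P=lambda t,r,h,y:H+xh*(-r*np.cos(t)+h*np.sin(t))+yh*y+zh*(r*np.sin(t)+h*np.cos(t))
s=state();print(s["time"],np.round(s["tool_pos"],4),np.round(s["contact_force"],1),s["gripper_width"],s["grasp_force"])
w=cam("wrist",s);im=grab_frame("wrist");h=cv2.cvtColor(im,cv2.COLOR_RGB2HSV)
m=(((h[...,0]<8)|(h[...,0]>172))&(h[...,1]>130)&(h[...,2]>60)).astype(np.uint8)
n,l,st,c=cv2.connectedComponentsWithStats(m)
for i in range(1,n):
    if st[i,4]>20 and st[i,0]>250:
        hull=cv2.convexHull(cv2.findNonZero((l==i).astype(np.uint8)));print(st[i].tolist(),cv2.approxPolyDP(hull,2,True).reshape(-1,2).tolist())
g=cv2.cvtColor(im,cv2.COLOR_RGB2GRAY)
for x in(320,355):print(x,list(zip(range(188,240,2),g[188:240:2,x].tolist())))
for t in(.66,.7,.74,.78,.82,.86):print(t,"lid r.114 top,bot",proj(w,P(t,.114,.005,.02))[1].round(1),proj(w,P(t,.114,0,.02))[1].round(1),"needle",proj(w,P(t,.084,0,.05)).round(1))
r=trace("wrist","lid_knob");print([(d["p"],d["location"]) for d in r[:2]])
E
python3 chk.py
```

```text
16.675 [0.5482 0.0584 0.2034] [-4.8 -6.  -7.7] 0.2635595499836258 59.16720986366272
[363, 223, 23, 32, 427] [[384, 224], [385, 234], [364, 254], [364, 232], [369, 224]]
[347, 256, 9, 17, 98] [[347, 272], [347, 266], [354, 256], [355, 267], [351, 272]]
320 [(188, 83), (190, 70), (192, 75), (194, 154), (196, 154), (198, 155), (200, 157), (202, 144), (204, 142), (206, 142), (208, 141), (210, 142), (212, 142), (214, 141), (216, 141), (218, 140), (220, 140), (222, 139), (224, 139), (226, 139), (228, 138), (230, 137), (232, 137), (234, 136), (236, 137), (238, 137)]
355 [(188, 60), (190, 66), (192, 79), (194, 154), (196, 155), (198, 154), (200, 154), (202, 141), (204, 139), (206, 139), (208, 140), (210, 141), (212, 141), (214, 141), (216, 141), (218, 140), (220, 139), (222, 137), (224, 120), (226, 25), (228, 17), (230, 17), (232, 19), (234, 19), (236, 19), (238, 41)]
0.66 lid r.114 top,bot 178.5 170.6 needle [372.5 207.9]
0.7 lid r.114 top,bot 186.4 177.9 needle [373.5 213. ]
0.74 lid r.114 top,bot 194.8 185.8 needle [374.5 218.3]
0.78 lid r.114 top,bot 203.7 194.1 needle [375.4 223.8]
0.82 lid r.114 top,bot 213.0 202.9 needle [376.3 229.5]
0.86 lid r.114 top,bot 222.8 212.2 needle [377.1 235.4]
[(0.83, [281.2, 225.1])]
```

Call:
play_rows:
  linear:
    - [0.0016,-0.0002,0.0008]
    - [0,0,0]
    - [0,0,0]
    - [0,0,0]
    - [0,0,0]
    - [0,0,0]
    - [0,0,0]
    - [0,0,0]
  turn: [0,0,0,0,0,0,0,0]

```text
time: 17.77
tool_pos: [0.5493, 0.0582, 0.204]
tool_rot: [-0.005, 0.069, 0.998, -0.001]
contact_force: [-6.3, -5.2, -8.4]
gripper_width: 0.263
grasp_force: 59.2
```

```bash
python3 chk.py
```

```text
17.775 [0.5493 0.0582 0.204 ] [-6.3 -5.2 -8.4] 0.2629858844930042 59.16985809803009
[363, 221, 23, 33, 437] [[384, 221], [385, 231], [364, 253], [364, 230], [368, 223]]
[347, 254, 9, 17, 97] [[347, 270], [347, 264], [354, 254], [355, 265], [352, 270]]
320 [(188, 70), (190, 70), (192, 79), (194, 155), (196, 155), (198, 155), (200, 157), (202, 143), (204, 141), (206, 141), (208, 141), (210, 141), (212, 140), (214, 140), (216, 140), (218, 139), (220, 139), (222, 139), (224, 137), (226, 137), (228, 137), (230, 136), (232, 136), (234, 135), (236, 135), (238, 137)]
355 [(188, 65), (190, 67), (192, 84), (194, 156), (196, 155), (198, 155), (200, 155), (202, 141), (204, 138), (206, 138), (208, 139), (210, 139), (212, 140), (214, 140), (216, 141), (218, 139), (220, 136), (222, 136), (224, 118), (226, 24), (228, 17), (230, 18), (232, 17), (234, 16), (236, 22), (238, 79)]
0.66 lid r.114 top,bot 175.8 168.0 needle [372.3 205.7]
0.7 lid r.114 top,bot 183.6 175.2 needle [373.3 210.7]
0.74 lid r.114 top,bot 192.0 183.0 needle [374.3 215.9]
0.78 lid r.114 top,bot 200.8 191.3 needle [375.2 221.4]
0.82 lid r.114 top,bot 210.0 200.0 needle [376.1 227.1]
0.86 lid r.114 top,bot 219.7 209.2 needle [376.9 233. ]
[(0.82, [283.4, 225.0])]
```

```bash
python3 -c "
from plant import *
print(job_done())"
```

```text
the job is handed in; nothing more can be done
None
```

I handed the job in at about 18 s with the vise cranked to about 9.2 rad on the box and the fingers holding the lid at about 0.79 rad, against about 0.78–0.81 rad for the needle; the hand-in returned no verdict.

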